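# Set and lock the carriage stop of an assembly jig

## Task

Loosen the clamp knob on the jig's carriage, slide the carriage up so that its jaw gently pushes the workpiece fully home and snug against the fixed end stop with no gap left, then screw the knob down hard, regrasping as needed, so that the carriage is firmly locked there, and let go. Do not squeeze the workpiece hard, and leave the bin, bottle and screwdriver where they are.

Things in the scene. Friction and masses are not known exactly. Their poses are not given: they have to be found in the camera images.
- jig: assembly jig fixed on the bench: aluminium rail 360 mm long (its x, from -245 to +115 mm), 90 wide (y), 30 high. Origin: underside, on the centre line. At its -x end a fixed end stop, 90 mm tall. Two guide strips 10 mm high, 64 mm apart, on the rail keep the workpiece straight. The carriage slides along x
- stop_face (a point): middle of the end stop's inner face (at x=-220 mm, z=55 mm of the jig), against which the workpiece's rod ends must come to rest; axes as the jig's
- jaw_face (a point): on the sliding carriage: middle of its steel jaw's face, which looks to the jig's -x (the end stop); 45 mm to the -x side of the knob's axis; axes as the jig's. The carriage is an aluminium saddle 84 mm long, 102 wide, top 64 mm above the bench, jaw's top 74; it travels about 140 mm along the rail, drags with about 2.5 N when unclamped
- knob_grip (a point): clamp knob on the carriage: black T knob on a vertical axis. Blade 66 mm long (point's x), 14 thick (y), 28 high, from 102 to 130 mm above the bench; the point is on the axis at mid height. Clockwise from above tightens. At the start only lightly nipped; loose it turns with 0.03 N m. How far to turn is unknown: once it bites, resistance grows steadily, over about 3 rad, to 0.2 N m
- shoe: steel shoe, hidden inside the carriage, on the lower end of the knob's screw; tightening the knob presses it on the rail's strip. Clamped hard is when the knob resists with more than about 0.12 N m
- strip: steel strip hidden in the rail's slot, on which the shoe presses
- workpiece: aluminium slide-unit body, about 400 g (hollow), lying loose on the rail between end stop and jaw: 120 mm long over all (its x, parallel to the jig's x), 60 mm wide, 48 mm high; two 16 mm steel rods stick out 22 mm at its -x end, towards the end stop. Origin: centre of its underside, midway of the 120 mm
- bin: bystander: open green plastic bin, 120 x 90 x 55 mm, origin under its centre
- bottle: bystander: white bottle, 56 mm in diameter, 140 mm tall, origin under its centre
- screwdriver: bystander: screwdriver with a red handle, 190 mm long, lying on the bench
Mind the look-alikes: they are no part of the job. Leave any pink or red look-alike of the workpiece alone.

How it is judged:
On the way, in this order (a step that is already met when the one before it is completed fails the run):
1. the clamp has been freed: the shoe no longer presses on the rail (under 1 N) (contact force between shoe and strip below 1 N), for 0.1 s.
2. with the clamp not yet hard, the carriage's jaw has pushed the workpiece home: at most 2.5 mm of gap in all between end stop, workpiece and jaw (x of jaw_face in the frame of jig below -0.0975 m and x of workpiece in the frame of jig below -0.158 m and z of workpiece in the frame of jig below 0.034 m and angle between workpiece's own z axis and vertical below 0.06 rad and not (contact force between shoe and strip above 35 N)), for 0.2 s.
At the end, for the whole second after the job is handed in: The workpiece lies flat on the rail between end stop and jaw with at most 2.5 mm of gap in all (at most 2 mm at the end stop), and the knob is screwed down so that the shoe presses on the rail with more than 35 N (about 1.5 rad of turn past the first bite); all at rest and let go (x of jaw_face in the frame of jig below -0.0975 m and x of workpiece in the frame of jig below -0.158 m and z of workpiece in the frame of jig below 0.034 m and angle between workpiece's own z axis and vertical below 0.06 rad and contact force between shoe and strip above 35 N and linear speed of workpiece below 0.01 m/s); the robot touches nothing.
It fails at once if the workpiece is squeezed between jaw and end stop with more than about 70 N (150 N summed over all its contacts with the jig, its weight included) (contact force between workpiece and jig above 150 N).
It fails at once if the bin is moved by more than 25 mm (distance of bin from where it was at the start of the episode above 0.025 m).
It fails at once if the bottle is moved by more than 25 mm (distance of bottle from where it was at the start of the episode above 0.025 m).
It fails at once if the screwdriver is moved by more than 25 mm (distance of screwdriver from where it was at the start of the episode above 0.025 m).
It also fails if it takes over 67 s, if anything falls off the work surface, if the arm or the gripper's body presses on something with over 40 N, if the wrist force passes 120 N, or if a joint passes its speed limit or range.

## Robot

A 7-joint arm with a two-finger parallel gripper is mounted at the origin on the work surface. World frame = base frame: x ahead of the robot, y to its left, z up, the work surface at z = 0. Lengths are in m, angles in rad, forces in N, time in s.
With the tool pointing down it reaches from about 0.425 to 0.825 m from the base axis. Payload 3.6 kg.
Tool frame: the origin (TCP) lies on the centre line of the jaws, within the pads' length; the fingertips stand 22 mm ahead of it and the grasp point (between the pads) lies 3 mm ahead of it (bot.tips_ahead is the distance from the TCP to the fingertips, in m); z points along the fingers, y is the line along which they close (so a half turn about z gives the same grasp; the last joint's range is limited). The gripper opens to 85 mm and grips with 20 to 120 N. Pads are 22 mm wide; open, the fingers measure 114 mm over their backs; the gripper's body (76 mm by 85 mm) begins 54 mm behind the grasp point. The pads swing forward as they close: fully open they stand 13 mm farther back than shut.
Start: joints at [1.177, 0.615, -0.013, 1.423, 0.008, 1.103, -0.04], TCP at [0.234, -0.606, 0.253] pointing down, gripper open.
Joint ranges: [-3.12, 3.12], [-0.3, 2.06], [-1.34, 1.32], [0.26, 2.42], [-1.36, 4.5], [0.01, 1.98], [-2.84, 2.84]. Speed limits (rad/s): [2.79, 2.79, 3.14, 3.14, 3.14, 3.14, 3.14].

## Interface

Orientations are given as a unit quaternion [x, y, z, w].
In Python, from cell import bot, read_camera, camera_model gives the robot as it stands. The module is installed in compiled form; this text tells all that it offers.
- The arm moves only by the tool send_rows, never from a script. Its argument "series" is a list of rows, each an object of numbers: "jaw": the opening, from -1 (shut) to 1 (fully open); "x", "y", "z": the shift along the tool's x, y, z scaled (see below); "wx", "wy", "wz": the turn, a rotation vector about the tool's x, y, z scaled (see below). A call has 1 to 8 rows; each row shifts and turns the commanded pose from where the row before left it, along the tool's axes as they then stand; what a row does not reach is not made up. The controller multiplies each number of a shift by 0.05 m and each number of a turn by 4 degrees. A row lasts 1/10 s, in which the tool goes at most 50 mm and 8.59 degrees, less where a joint would pass 70% of its speed; a pose out of reach is approached as far as the arm can. A call with a number of a shift or a turn outside -1 to 1 is refused whole. A call with a gripper value outside its range is refused whole. The fingers move at their own pace and stop on an object; "grip_force" is the grip in N (left out, the last holds). Time passes only in rows, so rows that do not move let the fingers close. It gives the time, the measured TCP pose, the force, the opening and the grip force at its end, in the units of the state.
- bot.observe(): the state, without advancing time (a new reading comes with each control period).
- read_camera(name): name is "scene" or "side" or "wrist"; returns the picture (420x560x3 uint8, red, green, blue); there is no depth.
- camera_model(name): a dict with "K" (3x3 intrinsics, pixels), "k1" (the pictures are not rectified: a ray, as slopes to the right and down, at radius r is drawn at 1 + k1 r^2 times it, then the intrinsics apply), "pose" (4x4, takes a point from camera to world coordinates); the wrist camera has in their place "tool_from_camera" (4x4, takes a point from camera to tool coordinates, whose origin is the TCP and whose axes are the flange's). Camera axes: x right, y down, z forward; pixel columns grow to the right and rows downward; lengths in m; the calibration is good to about 2 mm. A picture is of the moment at which its call begins: read the wrist's pose just before it. camera_model takes no time and is no camera call.
- bot.hand_in(): hands the job in; it is judged then, once.
The state is a dict: "t": time; "qpos": joint angles; "joint_vel": joint speeds; "joint_efforts": joint torques, N m; "tcp_pos": TCP position; "tool_rot": TCP orientation; "ft_force": force on the tool from outside, world axes, zero at the start; "wrist_torque": the same for the moment, N m; "opening": finger opening in m; "finger_force": force on a finger pad.
Only numpy, scipy, OpenCV 4.12 (cv2) and the standard library are available. Lean on these libraries where they do the work, as an engineer would, in place of code of your own. Each camera call takes 0.05 s, during which the arm holds its last target. There are 200 camera calls.

## Working session

There is one attempt and no reset: what is moved stays moved. The work goes in short steps, Python scripts to look and compute and a tool call to move; the robot and the scene stay as the last step left them, time stands still between calls to the robot, and variables do not carry over. Pictures are saved under pics/ and viewed, at most 10 in all, crops included, and the job is handed in when it is done.

Besides the shell and the picture viewer there is one more tool, called after "Call:" as name(argument=value, ...) on one line, values as JSON. send_rows: Moves the arm, as the interface text tells. Its arguments: {"type":"object","properties":{"series":{"type":"array","items":{"type":"object","properties":{"jaw":{"type":"number"},"x":{"type":"number","minimum":-1,"maximum":1},"y":{"type":"number","minimum":-1,"maximum":1},"z":{"type":"number","minimum":-1,"maximum":1},"wx":{"type":"number","minimum":-1,"maximum":1},"wy":{"type":"number","minimum":-1,"maximum":1},"wz":{"type":"number","minimum":-1,"maximum":1}}}},"grip_force":{"type":"number"}},"required":["series"]}

```bash
mkdir -p pics; python3 - <<'E'
from cell import bot, read_camera, camera_model
import cv2,numpy as np
s=bot.observe(); print({k:np.round(v,3).tolist() for k,v in s.items()})
a=read_camera("scene");b=read_camera("side")
for n,i in(("scene",a),("side",b)):
    cv2.imwrite(f"pics/{n}0.png",i[:,:,::-1]); m=camera_model(n); print(n,np.round(m["K"],1).tolist(),m["k1"],np.round(m["pose"],3).tolist())
m=camera_model("wrist");print({k:np.round(v,3).tolist() for k,v in m.items()})
E
```

```text
{'t': 0.0, 'qpos': [1.177, 0.616, -0.013, 1.425, 0.008, 1.103, -0.04], 'joint_vel': [-0.0, 0.001, -0.0, -0.003, -0.0, -0.002, -0.001], 'joint_efforts': [-0.0, -46.921, 0.259, -17.103, 0.01, 0.01, 0.0], 'tcp_pos': [0.233, -0.606, 0.252], 'tool_rot': [0.983, 0.183, -0.0, -0.001], 'ft_force': [0.294, 0.4, 0.385], 'wrist_torque': [0.043, -0.042, 0.004], 'finger_force': 0.0, 'opening': 0.085}
scene [[437.8, 0.0, 282.9], [0.0, 437.8, 202.6], [0.0, 0.0, 1.0]] -0.09726103052444528 [[0.407, 0.564, -0.719, 1.27], [0.914, -0.249, 0.322, -0.278], [0.002, -0.787, -0.616, 0.702], [0.0, 0.0, 0.0, 1.0]]
side [[519.5, 0.0, 283.5], [0.0, 519.5, 199.9], [0.0, 0.0, 1.0]] -0.14714031461501062 [[-0.699, -0.46, 0.547, 0.054], [-0.714, 0.425, -0.556, 0.54], [0.023, -0.78, -0.625, 0.664], [0.0, 0.0, 0.0, 1.0]]
{'K': [[307.586, 0.0, 276.563], [0.0, 307.586, 214.546], [0.0, 0.0, 1.0]], 'k1': -0.051, 'tool_from_camera': [[-0.001, -0.964, -0.264, 0.067], [1.0, -0.001, -0.002, -0.002], [0.002, -0.264, 0.964, -0.12], [0.0, 0.0, 0.0, 1.0]]}
```

View pics/scene0.png

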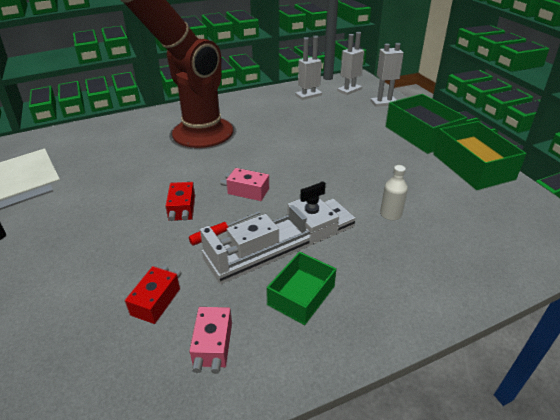

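View pics/side0.png

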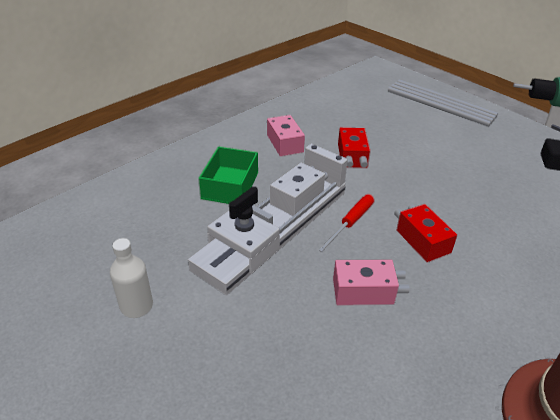

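Scene: jig around (280,230), black T knob at (313,192), grey workpiece at (253,232). Pink/red bodies are look-alikes at (248,184), (180,200), (153,294) and (211,335). Side: knob at (243,205), grey workpiece at (298,185), end stop at (326,160). The grey body between stop and jaw on the rail is the one meant. I'll confirm it in an enlarged crop.

```bash
cat > h.py <<'E'
import numpy as np, cv2
from cell import bot, read_camera, camera_model
from scipy.spatial.transform import Rotation as R
def pose(n):
    m=camera_model(n)
    if n!="wrist": return m,np.array(m["pose"])
    s=bot.observe(); T=np.eye(4); T[:3,:3]=R.from_quat(s["tool_rot"]).as_matrix(); T[:3,3]=s["tcp_pos"]
    return m,T@np.array(m["tool_from_camera"])
def ray(n,uv):
    m,T=pose(n)
    p=cv2.undistortPoints(np.array([[uv]],float),np.array(m["K"]),np.array([m["k1"],0,0,0]))[0,0]
    d=T[:3,:3]@np.array([*p,1]); return T[:3,3],d/np.linalg.norm(d)
def onz(n,uv,z):
    o,d=ray(n,uv); return o+d*(z-o[2])/d[2]
def tri(*obs):
    A=0;b=0
    for n,uv in obs:
        o,d=ray(n,uv);P=np.eye(3)-np.outer(d,d);A=A+P;b=b+P@o
    return np.linalg.solve(A,b)
E
python3 - <<'E'
import cv2,numpy as np
a=cv2.imread("pics/scene0.png");b=cv2.imread("pics/side0.png")
A=cv2.resize(a[170:280,185:365],None,fx=4.4,fy=4.4,interpolation=cv2.INTER_CUBIC)
B=cv2.resize(b[135:300,180:355],None,fx=3.5,fy=3.5,interpolation=cv2.INTER_CUBIC)
cv2.imwrite("pics/ca.png",A);cv2.imwrite("pics/cb.png",B)
E
```

```text
(no output)
```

View pics/ca.png

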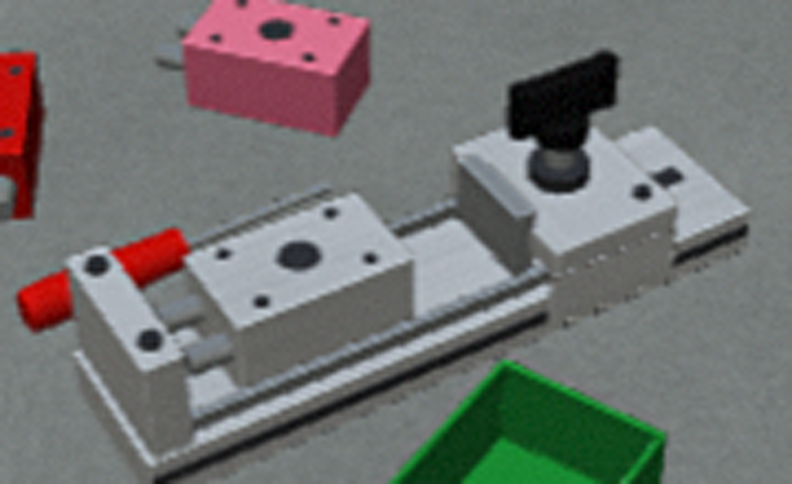

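View pics/cb.png

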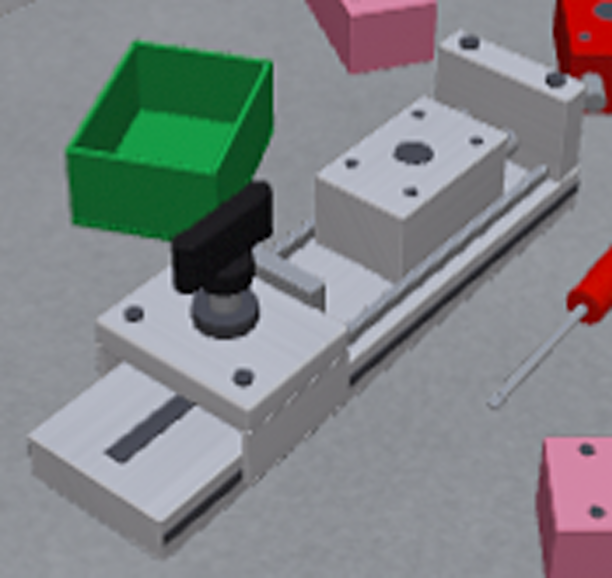

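The crops confirm it: the grey body with rods toward the end stop, plain jaw, black knob. Stop bolts are at scene crop (96,265)/(150,340) and side crop (555,78)/(469,42).

```bash
python3 - <<'E'
from h import *
np.set_printoptions(precision=4,suppress=True)
S=lambda u,v:("scene",(185+(u+.5)/4.4-.5,170+(v+.5)/4.4-.5))
D=lambda u,v:("side",(180+(u+.5)/3.5-.5,135+(v+.5)/3.5-.5))
P={}
P['b1']=tri(S(96,265),D(555,78));P['b2']=tri(S(150,340),D(469,42))
P['hole']=tri(S(299,256),D(413,153))
P['car bolt']=tri(S(642,192),D(134,314))
P['disc']=tri(S(558,172),D(225,316))
for k,v in P.items(): print(k,v)
for o in (S(96,265),S(150,340),D(555,78),D(469,42)): print('stop z.09',onz(*o,.09))
print('blade top scene',onz(*S(512,85),.13),onz(*S(612,55),.13))
print('blade top side',onz(*D(176,240),.13),onz(*D(262,184),.13))
print('rail corners', onz(*S(748,212),.03),onz(*D(162,550),.0),onz(*D(30,445),.03),onz(*S(155,465),.03))
print('rail edge far',onz(*S(660,128),.03))
ang=P['b2']-P['b1'];print(np.degrees(np.arctan2(ang[1],ang[0])))
a=P['disc']-(P['b1']+P['b2'])/2;print(a,np.degrees(np.arctan2(a[1],a[0])))
E
```

```text
b1 [ 0.5785 -0.1439  0.0916]
b2 [ 0.6375 -0.1357  0.0909]
hole [ 0.596  -0.0476  0.0773]
car bolt [0.6075 0.1383 0.0647]
disc [0.5753 0.1059 0.0648]
stop z.09 [ 0.5767 -0.1435  0.09  ]
stop z.09 [ 0.6366 -0.1354  0.09  ]
stop z.09 [ 0.5799 -0.1458  0.09  ]
stop z.09 [ 0.6384 -0.137   0.09  ]
blade top scene [0.5749 0.0771 0.13  ] [0.5722 0.1354 0.13  ]
blade top side [0.5743 0.1349 0.13  ] [0.5791 0.0769 0.13  ]
rail corners [0.61   0.2057 0.03  ] [0.5246 0.1926 0.    ] [0.5987 0.2125 0.03  ] [ 0.6563 -0.1449  0.03  ]
rail edge far [0.525  0.1986 0.03  ]
7.910053095621786
[-0.0327  0.2458 -0.0264] 97.57805092767222
```

Call:
send_rows(series=[{"x": 0.72, "y": -0.68, "jaw": 1}, {"x": 0.72, "y": -0.68, "jaw": 1}, {"x": 0.72, "y": -0.68, "jaw": 1}, {"x": 0.72, "y": -0.68, "jaw": 1}, {"x": 0.72, "y": -0.68, "jaw": 1}, {"x": 0.72, "y": -0.68, "jaw": 1}, {"x": 0.72, "y": -0.68, "jaw": 1}, {"x": 0.72, "y": -0.68, "jaw": 1}])

```text
invalid input at $.series[0]: expected keys jaw, x, y, z, wx, wy, wz
```

Call:
send_rows(series=[{"x": 0.72, "y": -0.68, "jaw": 1}, {"x": 0.72, "y": -0.68, "jaw": 1}, {"x": 0.72, "y": -0.68, "jaw": 1}, {"x": 0.72, "y": -0.68, "jaw": 1}, {"x": 0.72, "y": -0.68, "jaw": 1}, {"x": 0.72, "y": -0.68, "jaw": 1}, {"x": 0.72, "y": -0.68, "jaw": 1}, {"x": 0.6, "y": -0.5, "jaw": 1}])

```text
invalid input at $.series[0]: expected keys jaw, x, y, z, wx, wy, wz
```

Call:
send_rows(series=[{"wz": -1}, {"wz": -1}, {"wz": -1}, {"wz": -1}, {"wz": -1}, {"wz": -1}, {"wz": -1}, {"wz": -1}])

```text
invalid input at $.series[0]: expected keys jaw, x, y, z, wx, wy, wz
```

Call:
send_rows(series=[{"wz": -1}, {"wz": -1}, {"wz": -1}, {"wz": -1}, {"wz": -1}, {"wz": -1}, {"wz": -1}, {"wz": -1}])

```text
invalid input at $.series[0]: expected keys jaw, x, y, z, wx, wy, wz
```

Call:
send_rows(series=[{"wz": -1}, {"wz": -1}, {}])

```text
invalid input at $.series[0]: expected keys jaw, x, y, z, wx, wy, wz
```

```bash
python3 - <<'E'
from h import *
np.set_printoptions(precision=4,suppress=True)
s=bot.observe();i=read_camera("wrist");cv2.imwrite("pics/w1.png",i[:,:,::-1])
print(s['t'],s['tcp_pos'],s['tool_rot'],s['qpos'],s['ft_force'],s['wrist_torque'])
print(R.from_quat(s['tool_rot']).as_matrix())
E
```

```text
0.1 [ 0.2335 -0.6059  0.2522] [ 0.9831  0.1829 -0.0002 -0.0011] [ 1.1765  0.6158 -0.0126  1.4247  0.0081  1.1034 -0.0404] [ 0.0828  0.9248 -0.4679] [ 0.0122 -0.0323  0.0343]
[[ 0.9331  0.3596 -0.0009]
 [ 0.3596 -0.9331  0.0022]
 [-0.     -0.0023 -1.    ]]
```

View pics/w1.png

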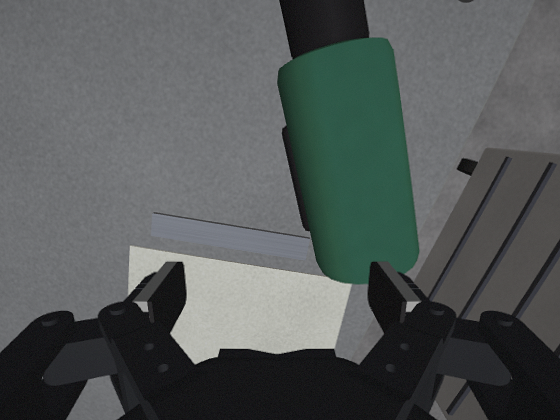

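The moves were refused because every key must be given. This view is still of the start (bench, drill). Resending with full rows.

Call:
send_rows(series=[{"jaw": 1, "x": 0.72, "y": -0.68, "z": 0, "wx": 0, "wy": 0, "wz": 0}, {"jaw": 1, "x": 0.72, "y": -0.68, "z": 0, "wx": 0, "wy": 0, "wz": 0}, {"jaw": 1, "x": 0.72, "y": -0.68, "z": 0, "wx": 0, "wy": 0, "wz": 0}, {"jaw": 1, "x": 0.72, "y": -0.68, "z": 0, "wx": 0, "wy": 0, "wz": 0}, {"jaw": 1, "x": 0.72, "y": -0.68, "z": 0, "wx": 0, "wy": 0, "wz": 0}, {"jaw": 1, "x": 0.72, "y": -0.68, "z": 0, "wx": 0, "wy": 0, "wz": 0}, {"jaw": 1, "x": 0.72, "y": -0.68, "z": 0, "wx": 0, "wy": 0, "wz": 0}, {"jaw": 1, "x": 0.72, "y": -0.68, "z": 0, "wx": 0, "wy": 0, "wz": 0}])

```text
t: 0.95
tcp_pos: [0.4051, -0.2472, 0.2534]
tool_rot: [0.983, 0.183, 0.0, 0.0]
ft_force: [1.8, -0.3, 0.4]
opening: 0.0851
finger_force: 0.0
```

Call:
send_rows(series=[{"jaw": 1, "x": 0.72, "y": -0.68, "z": 0, "wx": 0, "wy": 0, "wz": 0}, {"jaw": 1, "x": 0.72, "y": -0.68, "z": 0, "wx": 0, "wy": 0, "wz": 0}, {"jaw": 1, "x": 0.72, "y": -0.68, "z": 0, "wx": 0, "wy": 0, "wz": 0}, {"jaw": 1, "x": 0.72, "y": -0.68, "z": 0, "wx": 0, "wy": 0, "wz": 0}, {"jaw": 1, "x": 0.72, "y": -0.68, "z": 0, "wx": 0, "wy": 0, "wz": 0}, {"jaw": 1, "x": 0.72, "y": -0.68, "z": 0, "wx": 0, "wy": 0, "wz": 0}, {"jaw": 1, "x": 0.72, "y": -0.68, "z": 0, "wx": 0, "wy": 0, "wz": 0}, {"jaw": 1, "x": 0.6, "y": -0.5, "z": 0, "wx": 0, "wy": 0, "wz": 0}])

```text
t: 1.75
tcp_pos: [0.5735, 0.1016, 0.2531]
tool_rot: [0.983, 0.184, -0.0, -0.001]
ft_force: [0.2, 0.8, 0.3]
opening: 0.0851
finger_force: 0.0
```

Call:
send_rows(series=[{"jaw": 1, "x": 0, "y": 0, "z": 0, "wx": 0, "wy": 0, "wz": -1}, {"jaw": 1, "x": 0, "y": 0, "z": 0, "wx": 0, "wy": 0, "wz": -1}, {"jaw": 1, "x": 0, "y": 0, "z": 0, "wx": 0, "wy": 0, "wz": -1}, {"jaw": 1, "x": 0, "y": 0, "z": 0, "wx": 0, "wy": 0, "wz": -1}, {"jaw": 1, "x": 0, "y": 0, "z": 0, "wx": 0, "wy": 0, "wz": -1}, {"jaw": 1, "x": 0, "y": 0, "z": 0, "wx": 0, "wy": 0, "wz": -1}, {"jaw": 1, "x": 0, "y": 0, "z": 0, "wx": 0, "wy": 0, "wz": -1}, {"jaw": 1, "x": 0, "y": 0, "z": 0, "wx": 0, "wy": 0, "wz": -1}])

```text
t: 2.55
tcp_pos: [0.5729, 0.0975, 0.253]
tool_rot: [0.894, 0.448, -0.0, -0.0]
ft_force: [-0.3, 0.1, -0.0]
opening: 0.0855
finger_force: 0.0
```

Call:
send_rows(series=[{"jaw": 1, "x": 0, "y": 0, "z": 0, "wx": 0, "wy": 0, "wz": -1}, {"jaw": 1, "x": 0, "y": 0, "z": 0, "wx": 0, "wy": 0, "wz": -1}, {"jaw": 1, "x": 0, "y": 0, "z": 0, "wx": 0, "wy": 0, "wz": -1}, {"jaw": 1, "x": 0, "y": 0, "z": 0, "wx": 0, "wy": 0, "wz": -1}, {"jaw": 1, "x": 0, "y": 0, "z": 0, "wx": 0, "wy": 0, "wz": -1}, {"jaw": 1, "x": 0, "y": 0, "z": 0, "wx": 0, "wy": 0, "wz": -1}, {"jaw": 1, "x": 0, "y": 0, "z": 0, "wx": 0, "wy": 0, "wz": -1}, {"jaw": 1, "x": 0, "y": 0, "z": 0, "wx": 0, "wy": 0, "wz": -1}])

```text
t: 3.35
tcp_pos: [0.573, 0.0974, 0.253]
tool_rot: [0.736, 0.677, -0.0, -0.0]
ft_force: [0.3, -0.2, -0.2]
opening: 0.0854
finger_force: 0.0
```

Call:
send_rows(series=[{"jaw": 1, "x": 0, "y": 0, "z": 0, "wx": 0, "wy": 0, "wz": -1}, {"jaw": 1, "x": 0, "y": 0, "z": 0, "wx": 0, "wy": 0, "wz": -1}, {"jaw": 1, "x": 0, "y": 0, "z": 0, "wx": 0, "wy": 0, "wz": 0}])

```text
t: 3.65
tcp_pos: [0.573, 0.0973, 0.2529]
tool_rot: [0.688, 0.726, -0.0, -0.0]
ft_force: [-0.3, 0.4, -0.2]
opening: 0.0853
finger_force: 0.0
```

```bash
python3 - <<'E'
from h import *
np.set_printoptions(precision=4,suppress=True)
s=bot.observe();i=read_camera("wrist");cv2.imwrite("pics/w2.png",i[:,:,::-1])
print(s['t'],s['tcp_pos'],s['tool_rot'],s['qpos'],s['ft_force'],s['wrist_torque'])
print(R.from_quat(s['tool_rot']).as_matrix())
E
```

```text
3.65 [0.573  0.0973 0.2529] [ 0.688   0.7257 -0.0003 -0.0003] [ 0.0934  0.5451 -0.4784  1.6206  0.2793  1.0453 -0.4138] [-0.2898  0.4031 -0.1666] [-0.0043 -0.0274 -0.0319]
[[-0.0532  0.9986 -0.0009]
 [ 0.9986  0.0532 -0.0001]
 [-0.     -0.0009 -1.    ]]
```

View pics/w2.png

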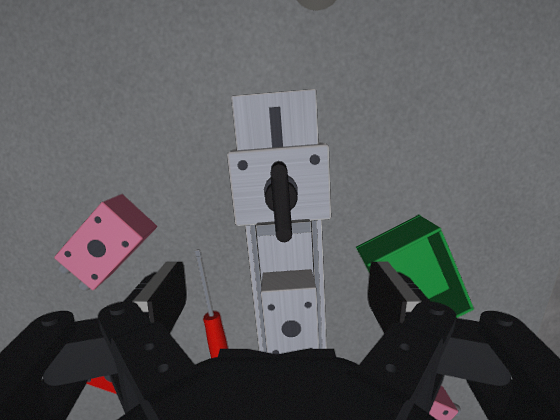

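The wrist view shows the T knob blade from about (279,168) to (285,240), carriage bolts at (243,165)/(314,160), workpiece hole at (291,328), bin at (415,265) and screwdriver at (205,300).

```bash
cat > blade.py <<'E'
from h import *
np.set_printoptions(precision=4,suppress=True)
def blade(img,box):
    x0,x1,y0,y1=box
    g=img.max(axis=2)[y0:y1,x0:x1]
    m=(g<45).astype(np.uint8)
    n,l,st,c=cv2.connectedComponentsWithStats(m); k=1+np.argmax(st[1:,4])
    m=(l==k).astype(np.uint8)
    e=cv2.morphologyEx(m,cv2.MORPH_OPEN,np.ones((3,3),np.uint8))
    return m,e,(x0,y0)
E
python3 - <<'E'
from blade import *
i=cv2.imread("pics/w2.png")[:,:,::-1]
m,e,(x0,y0)=blade(i,(255,310,150,255))
for r in range(0,105,5):
    c=np.nonzero(m[r])[0]
    if len(c):
        u0,u1=c[0]+x0-.5,c[-1]+x0+.5
        p,q=onz("wrist",(u0,r+y0),.13),onz("wrist",(u1,r+y0),.13); print(r+y0,u0,u1,p[:2],q[:2])
a,b=onz("wrist",(243,165),.064),onz("wrist",(314,160),.064);d=b-a
print(a,b,np.degrees(np.arctan2(d[1],d[0])))
for p in((233,96),(316,89)):print(onz("wrist",p,.03))
print('hole',onz("wrist",(291,328),.078))
E
```

```text
165 272.5 285.5 [0.5672 0.14  ] [0.5774 0.1405]
170 270.5 286.5 [0.5658 0.136 ] [0.5784 0.1366]
175 270.5 287.5 [0.566 0.132] [0.5794 0.1327]
180 270.5 288.5 [0.5661 0.1281] [0.5804 0.1288]
185 268.5 293.5 [0.5647 0.124 ] [0.5846 0.125 ]
190 265.5 296.5 [0.5625 0.1198] [0.5873 0.1211]
195 264.5 296.5 [0.5619 0.1157] [0.5876 0.117 ]
200 265.5 296.5 [0.5629 0.1116] [0.5879 0.1129]
205 267.5 294.5 [0.5647 0.1075] [0.5865 0.1087]
210 272.5 289.5 [0.5689 0.1036] [0.5827 0.1043]
215 274.5 290.5 [0.5707 0.0994] [0.5838 0.1001]
220 274.5 290.5 [0.5709 0.0952] [0.5841 0.0959]
225 274.5 290.5 [0.5712 0.0909] [0.5843 0.0916]
230 275.5 291.5 [0.5722 0.0866] [0.5854 0.0873]
235 275.5 291.5 [0.5724 0.0822] [0.5857 0.0829]
240 278.5 288.5 [0.5751 0.078 ] [0.5835 0.0784]
[0.5371 0.1315 0.064 ] [0.6075 0.1401 0.064 ] 6.935596620970585
[0.5211 0.1998 0.03  ]
[0.6079 0.2112 0.03  ]
hole [ 0.5957 -0.0439  0.078 ]
```

Call:
send_rows(series=[{"jaw": 1, "x": 0.21, "y": 0.06, "z": 0, "wx": 0, "wy": 0, "wz": -1}, {"jaw": 1, "x": 0, "y": 0, "z": 0.7, "wx": 0, "wy": 0, "wz": 0}, {"jaw": 1, "x": 0, "y": 0, "z": 0.7, "wx": 0, "wy": 0, "wz": 0}, {"jaw": 1, "x": 0, "y": 0, "z": 0.7, "wx": 0, "wy": 0, "wz": 0}, {"jaw": 1, "x": 0, "y": 0, "z": 0.4, "wx": 0, "wy": 0, "wz": 0}, {"jaw": 1, "x": 0, "y": 0, "z": 0.05, "wx": 0, "wy": 0, "wz": 0}, {"jaw": -1, "x": 0, "y": 0, "z": 0, "wx": 0, "wy": 0, "wz": 0}, {"jaw": -1, "x": 0, "y": 0, "z": 0, "wx": 0, "wy": 0, "wz": 0}], grip_force=40)

```text
t: 4.5
tcp_pos: [0.5767, 0.1088, 0.1273]
tool_rot: [0.662, 0.749, 0.001, 0.001]
ft_force: [-0.1, -0.5, 0.5]
opening: 0.0591
finger_force: 0.0
```

Call:
send_rows(series=[{"jaw": -1, "x": 0, "y": 0, "z": 0, "wx": 0, "wy": 0, "wz": 0}, {"jaw": -1, "x": 0, "y": 0, "z": 0, "wx": 0, "wy": 0, "wz": 0}, {"jaw": -1, "x": 0, "y": 0, "z": 0, "wx": 0, "wy": 0, "wz": 0}, {"jaw": -1, "x": 0, "y": 0, "z": 0, "wx": 0, "wy": 0, "wz": 0}])

```text
t: 4.9
tcp_pos: [0.576, 0.1084, 0.1267]
tool_rot: [0.662, 0.749, 0.0, 0.0]
ft_force: [-0.3, -0.5, 4.6]
opening: 0.0134
finger_force: 43.1
```

```bash
cat > st.py <<'E'
from h import *
np.set_printoptions(precision=4,suppress=True)
s=bot.observe();M=R.from_quat(s['tool_rot']).as_matrix()
print(s['t'],s['tcp_pos'],'xang',np.degrees(np.arctan2(M[1,0],M[0,0])),'F',s['ft_force'],'T',s['wrist_torque'],'q7',s['qpos'][6],s['opening'],s['finger_force'])
print('jig x of knob',(s['tcp_pos'][1]+.140)*.992-(s['tcp_pos'][0]-.608)*.125-.2325)
E
python3 st.py; python3 - <<'E'
from h import *
b=read_camera("side")
cv2.imwrite("pics/s3.png",cv2.resize(b[110:290,170:360],None,fx=3,fy=3,interpolation=cv2.INTER_CUBIC)[:,:,::-1])
E
```

```text
4.9 [0.576  0.1084 0.1267] xang 97.04857284789793 F [-0.2961 -0.4547  4.6222] T [-0.0688  0.2558 -0.0199] q7 -0.45668919606679814 0.013360528382102438 43.096895813941956
jig x of knob 0.017885167281044584
```

View pics/s3.png

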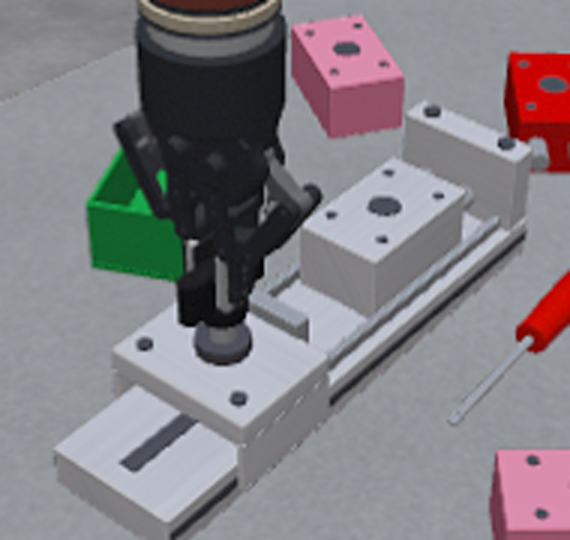

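The blade is held between the pads (opening 13.4 mm). Now loosening it CCW.

Call:
send_rows(series=[{"jaw": -1, "x": 0, "y": 0, "z": 0, "wx": 0, "wy": 0, "wz": -1}, {"jaw": -1, "x": 0, "y": 0, "z": 0, "wx": 0, "wy": 0, "wz": -1}, {"jaw": -1, "x": 0, "y": 0, "z": 0, "wx": 0, "wy": 0, "wz": -1}, {"jaw": -1, "x": 0, "y": 0, "z": 0, "wx": 0, "wy": 0, "wz": -1}])

```text
t: 5.35
tcp_pos: [0.5755, 0.1082, 0.127]
tool_rot: [0.55, 0.835, -0.0, 0.0]
ft_force: [-2.4, -1.4, 7.5]
opening: 0.0135
finger_force: 43.6
```

```bash
python3 st.py
```

```text
5.35 [0.5755 0.1082 0.127 ] xang 113.20945617734652 F [-2.4152 -1.4123  7.477 ] T [-0.1833  0.5618 -0.0589] q7 -0.2356832995268796 0.013466691308506102 43.64361584186554
jig x of knob 0.0178239180569216
```

Call:
send_rows(series=[{"jaw": -1, "x": 0, "y": 0, "z": 0, "wx": 0, "wy": 0, "wz": -1}, {"jaw": -1, "x": 0, "y": 0, "z": 0, "wx": 0, "wy": 0, "wz": -1}, {"jaw": -1, "x": 0, "y": 0, "z": 0, "wx": 0, "wy": 0, "wz": -1}, {"jaw": -1, "x": 0, "y": 0, "z": 0, "wx": 0, "wy": 0, "wz": -1}, {"jaw": -1, "x": 0, "y": 0, "z": 0, "wx": 0, "wy": 0, "wz": -1}, {"jaw": -1, "x": 0, "y": 0, "z": 0, "wx": 0, "wy": 0, "wz": -1}])

```text
t: 5.95
tcp_pos: [0.5748, 0.1078, 0.1273]
tool_rot: [0.365, 0.931, -0.001, -0.0]
ft_force: [-5.9, -2.4, 9.7]
opening: 0.0131
finger_force: 44.1
```

```bash
python3 st.py
```

```text
5.95 [0.5748 0.1078 0.1273] xang 137.20099171024293 F [-5.8975 -2.3917  9.7435] T [-0.4343  0.9124 -0.0286] q7 0.09710155267023272 0.013133250731637458 44.126747846603394
jig x of knob 0.017499290414038637
```

Call:
send_rows(series=[{"jaw": -1, "x": 0, "y": 0, "z": 0, "wx": 0, "wy": 0, "wz": -1}, {"jaw": -1, "x": 0, "y": 0, "z": 0, "wx": 0, "wy": 0, "wz": -1}, {"jaw": -1, "x": 0, "y": 0, "z": 0, "wx": 0, "wy": 0, "wz": -1}, {"jaw": -1, "x": 0, "y": 0, "z": 0, "wx": 0, "wy": 0, "wz": -1}, {"jaw": -1, "x": 0, "y": 0, "z": 0, "wx": 0, "wy": 0, "wz": -1}, {"jaw": -1, "x": 0, "y": 0, "z": 0, "wx": 0, "wy": 0, "wz": 0}])

```text
t: 6.55
tcp_pos: [0.5744, 0.1076, 0.1276]
tool_rot: [0.198, 0.98, -0.001, -0.001]
ft_force: [-5.3, -2.7, 12.0]
opening: 0.0132
finger_force: 44.5
```

```bash
python3 st.py
```

```text
6.55 [0.5744 0.1076 0.1276] xang 157.10984530480107 F [-5.3137 -2.6821 11.9766] T [-0.5388  1.0988  0.021 ] q7 0.3779144243960759 0.013170658028494549 44.49690878391266
jig x of knob 0.01733946779757739
```

Call:
send_rows(series=[{"jaw": -1, "x": -0.02, "y": -0.03, "z": -0.02, "wx": 0, "wy": 0, "wz": 0}, {"jaw": -1, "x": -0.07, "y": -0.121, "z": 0, "wx": 0, "wy": 0, "wz": 0}, {"jaw": -1, "x": -0.07, "y": -0.121, "z": 0, "wx": 0, "wy": 0, "wz": 0}, {"jaw": -1, "x": -0.07, "y": -0.121, "z": 0, "wx": 0, "wy": 0, "wz": 0}])

```text
t: 6.95
tcp_pos: [0.577, 0.0878, 0.1277]
tool_rot: [0.198, 0.98, 0.001, -0.001]
ft_force: [-5.2, 2.7, 7.3]
opening: 0.0134
finger_force: 43.6
```

```bash
python3 st.py
```

```text
6.95 [0.577  0.0878 0.1277] xang 157.20630474636198 F [-5.1641  2.6699  7.2843] T [0.3969 0.9633 0.0131] q7 0.4147946415150911 0.013415684498133355 43.58411908149719
jig x of knob -0.0026326632978297126
```

Call:
send_rows(series=[{"jaw": -1, "x": -0.07, "y": -0.121, "z": 0, "wx": 0, "wy": 0, "wz": 0}, {"jaw": -1, "x": -0.07, "y": -0.121, "z": 0, "wx": 0, "wy": 0, "wz": 0}, {"jaw": -1, "x": -0.07, "y": -0.121, "z": 0, "wx": 0, "wy": 0, "wz": 0}, {"jaw": -1, "x": -0.04, "y": -0.069, "z": 0, "wx": 0, "wy": 0, "wz": 0}])

```text
t: 7.35
tcp_pos: [0.5804, 0.0621, 0.1277]
tool_rot: [0.198, 0.98, 0.0, -0.001]
ft_force: [-5.3, 1.7, 7.4]
opening: 0.0136
finger_force: 43.7
```

```bash
python3 st.py
```

```text
7.35 [0.5804 0.0621 0.1277] xang 157.13377661071678 F [-5.2917  1.6793  7.4258] T [0.4034 0.9638 0.0211] q7 0.4553160122896917 0.013626225708210926 43.67354393005371
jig x of knob -0.02857000735937712
```

Call:
send_rows(series=[{"jaw": -1, "x": -0.04, "y": -0.069, "z": 0, "wx": 0, "wy": 0, "wz": 0}, {"jaw": -1, "x": -0.04, "y": -0.069, "z": 0, "wx": 0, "wy": 0, "wz": 0}, {"jaw": -1, "x": -0.04, "y": -0.069, "z": 0, "wx": 0, "wy": 0, "wz": 0}, {"jaw": -1, "x": -0.04, "y": -0.069, "z": 0, "wx": 0, "wy": 0, "wz": 0}, {"jaw": -1, "x": -0.03, "y": -0.052, "z": 0, "wx": 0, "wy": 0, "wz": 0}])

```text
t: 7.85
tcp_pos: [0.5826, 0.0447, 0.1277]
tool_rot: [0.198, 0.98, 0.001, -0.001]
ft_force: [-4.9, 4.3, 6.5]
opening: 0.0132
finger_force: 43.5
```

```bash
python3 st.py
```

```text
7.85 [0.5826 0.0447 0.1277] xang 157.17567580983632 F [-4.8751  4.3122  6.4796] T [ 0.7497  0.9847 -0.0359] q7 0.4865507663837649 0.013236657197467383 43.45972716808319
jig x of knob -0.04614002552463062
```

Call:
send_rows(series=[{"jaw": -1, "x": -0.02, "y": -0.035, "z": 0, "wx": 0, "wy": 0, "wz": 0}, {"jaw": -1, "x": -0.01, "y": -0.017, "z": 0, "wx": 0, "wy": 0, "wz": 0}])

```text
t: 8.05
tcp_pos: [0.5829, 0.0422, 0.1277]
tool_rot: [0.198, 0.98, 0.002, -0.001]
ft_force: [-4.1, 4.0, 7.3]
opening: 0.0131
finger_force: 43.5
```

```bash
python3 st.py
```

```text
8.05 [0.5829 0.0422 0.1277] xang 157.20356071144735 F [-4.1245  3.9553  7.3288] T [ 0.6712  0.9441 -0.011 ] q7 0.4913820408878919 0.013123078603934493 43.50721299648285
jig x of knob -0.04858422898615303
```

Call:
send_rows(series=[{"jaw": -1, "x": -0.015, "y": -0.026, "z": 0, "wx": 0, "wy": 0, "wz": 0}, {"jaw": -1, "x": -0.015, "y": -0.026, "z": 0, "wx": 0, "wy": 0, "wz": 0}, {"jaw": -1, "x": -0.01, "y": -0.017, "z": 0, "wx": 0, "wy": 0, "wz": 0}])

```text
t: 8.35
tcp_pos: [0.5834, 0.0385, 0.1277]
tool_rot: [0.197, 0.98, 0.002, -0.001]
ft_force: [-4.6, 4.0, 6.3]
opening: 0.0133
finger_force: 43.5
```

```bash
python3 st.py
```

```text
8.35 [0.5834 0.0385 0.1277] xang 157.23053627301678 F [-4.5682  3.9878  6.2563] T [ 0.6562  0.9272 -0.0284] q7 0.49811451229265524 0.0133126097718027 43.50811064243317
jig x of knob -0.052327491078375254
```

Call:
send_rows(series=[{"jaw": -1, "x": -0.01, "y": -0.017, "z": 0, "wx": 0, "wy": 0, "wz": 0}, {"jaw": -1, "x": -0.01, "y": -0.017, "z": 0, "wx": 0, "wy": 0, "wz": 0}])

```text
t: 8.55
tcp_pos: [0.5836, 0.0367, 0.1277]
tool_rot: [0.197, 0.98, 0.002, -0.001]
ft_force: [-4.7, 4.0, 7.5]
opening: 0.0131
finger_force: 43.5
```

```bash
python3 st.py
```

```text
8.55 [0.5836 0.0367 0.1277] xang 157.23342171372482 F [-4.7226  3.9657  7.5368] T [ 0.6323  0.9143 -0.0552] q7 0.5013775599573866 0.01308915969857609 43.53008329868317
jig x of knob -0.05415966464411051
```

Not at the stop yet (force still at the sliding level); keep stepping.

Call:
send_rows(series=[{"jaw": -1, "x": -0.01, "y": -0.017, "z": 0, "wx": 0, "wy": 0, "wz": 0}, {"jaw": -1, "x": -0.01, "y": -0.017, "z": 0, "wx": 0, "wy": 0, "wz": 0}])

```text
t: 8.75
tcp_pos: [0.5838, 0.0358, 0.1278]
tool_rot: [0.197, 0.98, 0.003, -0.002]
ft_force: [-4.6, 7.5, 4.9]
opening: 0.0134
finger_force: 43.3
```

```bash
python3 st.py
```

```text
8.75 [0.5838 0.0358 0.1278] xang 157.2660239653091 F [-4.5846  7.4921  4.9176] T [ 1.1355  0.9863 -0.0197] q7 0.5047437373148561 0.013391145199973779 43.33948731422424
jig x of knob -0.05509548866491254
```

Call:
send_rows(series=[{"jaw": -1, "x": -0.01, "y": -0.017, "z": 0, "wx": 0, "wy": 0, "wz": 0}])

```text
t: 8.85
tcp_pos: [0.5838, 0.0357, 0.1278]
tool_rot: [0.197, 0.98, 0.003, -0.002]
ft_force: [-3.3, 8.4, 4.8]
opening: 0.0132
finger_force: 43.3
```

```bash
python3 st.py
```

```text
8.85 [0.5838 0.0357 0.1278] xang 157.3063549510856 F [-3.3155  8.4231  4.7876] T [ 1.3301  1.0077 -0.0041] q7 0.5064074420202719 0.013240290523507895 43.27943801879883
jig x of knob -0.05515337483782157
```

Call:
send_rows(series=[{"jaw": -1, "x": -0.01, "y": -0.017, "z": 0, "wx": 0, "wy": 0, "wz": 0}])

```text
t: 8.95
tcp_pos: [0.5838, 0.0356, 0.1278]
tool_rot: [0.196, 0.981, 0.004, -0.002]
ft_force: [-4.7, 10.2, 4.4]
opening: 0.0132
finger_force: 43.2
```

```bash
python3 st.py
```

```text
8.95 [0.5838 0.0356 0.1278] xang 157.34513612003593 F [-4.6611 10.2345  4.3504] T [ 1.4854  1.0541 -0.0098] q7 0.5080854029220678 0.01318867537738456 43.226648569107056
jig x of knob -0.055257593899929514
```

Call:
send_rows(series=[{"jaw": -1, "x": 0, "y": 0, "z": 0, "wx": 0, "wy": 0, "wz": 0}, {"jaw": -1, "x": 0, "y": 0, "z": 0, "wx": 0, "wy": 0, "wz": 0}, {"jaw": -1, "x": 0, "y": 0, "z": 0, "wx": 0, "wy": 0, "wz": 0}, {"jaw": -1, "x": 0, "y": 0, "z": 0, "wx": 0, "wy": 0, "wz": 1}, {"jaw": -1, "x": 0, "y": 0, "z": 0, "wx": 0, "wy": 0, "wz": 1}, {"jaw": -1, "x": 0, "y": 0, "z": 0, "wx": 0, "wy": 0, "wz": 1}, {"jaw": -1, "x": 0, "y": 0, "z": 0, "wx": 0, "wy": 0, "wz": 1}, {"jaw": -1, "x": 0, "y": 0, "z": 0, "wx": 0, "wy": 0, "wz": 1}], grip_force=60)

```text
t: 9.75
tcp_pos: [0.5841, 0.0363, 0.1275]
tool_rot: [0.364, 0.931, 0.004, -0.002]
ft_force: [-3.8, 9.5, 2.5]
opening: 0.0133
finger_force: 62.3
```

```bash
python3 st.py
```

```text
9.75 [0.5841 0.0363 0.1275] xang 137.25013601032464 F [-3.7841  9.4794  2.5204] T [1.4942 0.7489 0.0375] q7 0.22287059204333012 0.013290096412084495 62.27537512779236
jig x of knob -0.054654209903073986
```

Call:
send_rows(series=[{"jaw": -1, "x": 0, "y": 0, "z": 0, "wx": 0, "wy": 0, "wz": 1}, {"jaw": -1, "x": 0, "y": 0, "z": 0, "wx": 0, "wy": 0, "wz": 1}, {"jaw": -1, "x": 0, "y": 0, "z": 0, "wx": 0, "wy": 0, "wz": 1}, {"jaw": -1, "x": 0, "y": 0, "z": 0, "wx": 0, "wy": 0, "wz": 1}, {"jaw": -1, "x": 0, "y": 0, "z": 0, "wx": 0, "wy": 0, "wz": 1}, {"jaw": -1, "x": 0, "y": 0, "z": 0, "wx": 0, "wy": 0, "wz": 1}, {"jaw": -1, "x": 0, "y": 0, "z": 0, "wx": 0, "wy": 0, "wz": 1}, {"jaw": -1, "x": 0, "y": 0, "z": 0, "wx": 0, "wy": 0, "wz": 1}])

```text
t: 10.55
tcp_pos: [0.585, 0.0368, 0.127]
tool_rot: [0.607, 0.795, 0.004, -0.003]
ft_force: [-2.1, 11.0, -0.6]
opening: 0.0128
finger_force: 61.7
```

```bash
python3 st.py
```

```text
10.55 [0.585  0.0368 0.127 ] xang 105.27679384610424 F [-2.1247 10.9912 -0.6279] T [1.6971 0.2265 0.0398] q7 -0.22114984250637648 0.012781231207789663 61.74320697784424
jig x of knob -0.054194463214150335
```

Call:
send_rows(series=[{"jaw": -1, "x": 0, "y": 0, "z": 0, "wx": 0, "wy": 0, "wz": 1}, {"jaw": -1, "x": 0, "y": 0, "z": 0, "wx": 0, "wy": 0, "wz": 1}, {"jaw": -1, "x": 0, "y": 0, "z": 0, "wx": 0, "wy": 0, "wz": 1}, {"jaw": -1, "x": 0, "y": 0, "z": 0, "wx": 0, "wy": 0, "wz": 1}, {"jaw": -1, "x": 0, "y": 0, "z": 0, "wx": 0, "wy": 0, "wz": 1}, {"jaw": -1, "x": 0, "y": 0, "z": 0.005, "wx": 0, "wy": 0, "wz": 1}, {"jaw": -1, "x": 0, "y": 0, "z": 0.005, "wx": 0, "wy": 0, "wz": 1}, {"jaw": -1, "x": 0, "y": 0, "z": 0.005, "wx": 0, "wy": 0, "wz": 1}])

```text
t: 11.35
tcp_pos: [0.5861, 0.0368, 0.1265]
tool_rot: [0.802, 0.597, 0.004, -0.003]
ft_force: [0.2, 10.3, 0.5]
opening: 0.0129
finger_force: 62.0
```

```bash
python3 st.py
```

```text
11.35 [0.5861 0.0368 0.1265] xang 73.2881223623009 F [ 0.2375 10.305   0.532 ] T [1.5653 0.0514 0.0962] q7 -0.6564339389613191 0.012947935679587129 62.002869844436646
jig x of knob -0.054356885945657046
```

Call:
send_rows(series=[{"jaw": -1, "x": 0, "y": 0, "z": 0, "wx": 0, "wy": 0, "wz": 1}, {"jaw": -1, "x": 0, "y": 0, "z": 0, "wx": 0, "wy": 0, "wz": 1}, {"jaw": -1, "x": 0, "y": 0, "z": 0, "wx": 0, "wy": 0, "wz": 1}, {"jaw": -1, "x": 0, "y": 0, "z": 0, "wx": 0, "wy": 0, "wz": 1}, {"jaw": -1, "x": 0, "y": 0, "z": 0, "wx": 0, "wy": 0, "wz": 1}, {"jaw": -1, "x": 0, "y": 0, "z": 0, "wx": 0, "wy": 0, "wz": 1}])

```text
t: 11.95
tcp_pos: [0.5868, 0.0364, 0.1262]
tool_rot: [0.909, 0.417, 0.004, -0.003]
ft_force: [1.9, 9.8, -3.2]
opening: 0.0128
finger_force: 61.5
```

```bash
python3 st.py
```

```text
11.95 [0.5868 0.0364 0.1262] xang 49.293911820906 F [ 1.8742  9.7656 -3.1863] T [ 1.5333 -0.3289  0.1959] q7 -0.9774576454346563 0.012800910905748942 61.5291827917099
jig x of knob -0.05484274862572244
```

Call:
send_rows(series=[{"jaw": -1, "x": 0, "y": 0, "z": 0, "wx": 0, "wy": 0, "wz": 1}, {"jaw": -1, "x": 0, "y": 0, "z": 0, "wx": 0, "wy": 0, "wz": 1}, {"jaw": -1, "x": 0, "y": 0, "z": 0.005, "wx": 0, "wy": 0, "wz": 1}, {"jaw": -1, "x": 0, "y": 0, "z": 0.005, "wx": 0, "wy": 0, "wz": 1}, {"jaw": -1, "x": 0, "y": 0, "z": 0, "wx": 0, "wy": 0, "wz": 1}, {"jaw": -1, "x": 0, "y": 0, "z": 0, "wx": 0, "wy": 0, "wz": 1}, {"jaw": -1, "x": 0, "y": 0, "z": 0, "wx": 0, "wy": 0, "wz": 1}, {"jaw": -1, "x": 0, "y": 0, "z": 0, "wx": 0, "wy": 0, "wz": 1}])

```text
t: 12.75
tcp_pos: [0.5874, 0.0355, 0.1257]
tool_rot: [0.989, 0.15, 0.003, -0.003]
ft_force: [3.2, 8.8, -3.4]
opening: 0.0129
finger_force: 61.6
```

```bash
python3 st.py
```

```text
12.75 [0.5874 0.0355 0.1257] xang 17.28567751393805 F [ 3.1721  8.7609 -3.4226] T [ 1.2545 -0.4363  0.258 ] q7 -1.4009132939953257 0.012914734426880237 61.61316633224487
jig x of knob -0.0558515766915986
```

Call:
send_rows(series=[{"jaw": -1, "x": 0, "y": 0, "z": 0, "wx": 0, "wy": 0, "wz": 1}, {"jaw": -1, "x": 0, "y": 0, "z": 0, "wx": 0, "wy": 0, "wz": 1}, {"jaw": -1, "x": 0, "y": 0, "z": 0.005, "wx": 0, "wy": 0, "wz": 1}, {"jaw": -1, "x": 0, "y": 0, "z": 0.005, "wx": 0, "wy": 0, "wz": 1}, {"jaw": -1, "x": 0, "y": 0, "z": 0, "wx": 0, "wy": 0, "wz": 1}, {"jaw": -1, "x": 0, "y": 0, "z": 0, "wx": 0, "wy": 0, "wz": 1}])

```text
t: 13.35
tcp_pos: [0.5875, 0.0347, 0.1254]
tool_rot: [0.998, -0.059, 0.002, -0.003]
ft_force: [3.0, 7.3, -1.5]
opening: 0.0127
finger_force: 61.9
```

```bash
python3 st.py
```

```text
13.35 [0.5875 0.0347 0.1254] xang -6.723684299933135 F [ 3.0439  7.3414 -1.5305] T [ 1.1073 -0.3887  0.2912] q7 -1.7160537023840463 0.012696457740712517 61.89081609249115
jig x of knob -0.05664306878267783
```

Call:
send_rows(series=[{"jaw": -1, "x": 0, "y": 0, "z": 0, "wx": 0, "wy": 0, "wz": 1}, {"jaw": -1, "x": 0, "y": 0, "z": 0, "wx": 0, "wy": 0, "wz": 1}, {"jaw": -1, "x": 0, "y": 0, "z": 0.005, "wx": 0, "wy": 0, "wz": 1}, {"jaw": -1, "x": 0, "y": 0, "z": 0, "wx": 0, "wy": 0, "wz": 1}, {"jaw": -1, "x": 0, "y": 0, "z": 0, "wx": 0, "wy": 0, "wz": 1}])

```text
t: 13.85
tcp_pos: [0.5873, 0.034, 0.125]
tool_rot: [0.973, -0.231, 0.001, -0.003]
ft_force: [2.9, 5.6, 0.2]
opening: 0.0129
finger_force: 62.0
```

```bash
python3 st.py
```

```text
13.85 [0.5873 0.034  0.125 ] xang -26.73800908243793 F [2.8585 5.6094 0.2221] T [ 0.9811 -0.3118  0.281 ] q7 -1.9779888868180737 0.01288762239597887 61.999914050102234
jig x of knob -0.05731376328833185
```

Call:
send_rows(series=[{"jaw": -1, "x": 0, "y": 0, "z": 0, "wx": 0, "wy": 0, "wz": 1}, {"jaw": -1, "x": 0, "y": 0, "z": 0, "wx": 0, "wy": 0, "wz": 1}, {"jaw": -1, "x": 0, "y": 0, "z": 0.005, "wx": 0, "wy": 0, "wz": 1}, {"jaw": -1, "x": 0, "y": 0, "z": 0, "wx": 0, "wy": 0, "wz": 1}, {"jaw": -1, "x": 0, "y": 0, "z": 0, "wx": 0, "wy": 0, "wz": 0}])

```text
t: 14.35
tcp_pos: [0.587, 0.0335, 0.1248]
tool_rot: [0.931, -0.365, 0.0, -0.003]
ft_force: [1.6, 5.2, 1.1]
opening: 0.013
finger_force: 62.0
```

```bash
python3 st.py
```

```text
14.35 [0.587  0.0335 0.1248] xang -42.80010376263531 F [1.5845 5.2278 1.1168] T [ 0.948  -0.1426 -0.1727] q7 -2.1878102755946585 0.0130451088392454 62.00800180435181
jig x of knob -0.05775285100849123
```

Call:
send_rows(series=[{"jaw": -1, "x": 0, "y": 0, "z": 0, "wx": 0, "wy": 0, "wz": 0}, {"jaw": -1, "x": 0, "y": 0, "z": 0, "wx": 0, "wy": 0, "wz": 0}])

```text
t: 14.55
tcp_pos: [0.587, 0.0335, 0.1248]
tool_rot: [0.931, -0.365, 0.0, -0.003]
ft_force: [2.0, 5.8, 0.8]
opening: 0.0125
finger_force: 62.0
```

```bash
python3 st.py
```

```text
14.55 [0.587  0.0335 0.1248] xang -42.7779572604086 F [1.9631 5.7586 0.8183] T [ 0.9167 -0.1771 -0.2636] q7 -2.1873038262129003 0.012514276380317699 61.98433041572571
jig x of knob -0.05774185767038112
```

Call:
send_rows(series=[{"jaw": -1, "x": 0, "y": 0, "z": 0, "wx": 0, "wy": 0, "wz": 1}, {"jaw": -1, "x": 0, "y": 0, "z": 0, "wx": 0, "wy": 0, "wz": 1}, {"jaw": -1, "x": 0, "y": 0, "z": 0, "wx": 0, "wy": 0, "wz": 1}])

```text
t: 14.85
tcp_pos: [0.5868, 0.0333, 0.1247]
tool_rot: [0.888, -0.46, -0.0, -0.002]
ft_force: [1.1, 4.5, 1.0]
opening: 0.0127
finger_force: 62.2
```

```bash
python3 st.py
```

```text
14.85 [0.5868 0.0333 0.1247] xang -54.739070764216955 F [1.1042 4.4651 1.0262] T [ 0.8072 -0.1535  0.4182] q7 -2.3451579056038456 0.012716120686284312 62.21349477767944
jig x of knob -0.057932130411605526
```

Call:
send_rows(series=[{"jaw": 1, "x": 0, "y": 0, "z": 0, "wx": 0, "wy": 0, "wz": 0}, {"jaw": 1, "x": 0, "y": 0, "z": 0, "wx": 0, "wy": 0, "wz": 0}, {"jaw": 1, "x": 0, "y": 0, "z": 0, "wx": 0, "wy": 0, "wz": 0}, {"jaw": 1, "x": 0, "y": 0, "z": 0, "wx": 0, "wy": 0, "wz": 0}, {"jaw": 1, "x": 0, "y": 0, "z": -0.5, "wx": 0, "wy": 0, "wz": 0}, {"jaw": 1, "x": 0, "y": 0, "z": -0.8, "wx": 0, "wy": 0, "wz": 0}, {"jaw": 1, "x": 0, "y": 0, "z": -0.8, "wx": 0, "wy": 0, "wz": 0}, {"jaw": 1, "x": 0, "y": 0, "z": -0.5, "wx": 0, "wy": 0, "wz": 0}])

```text
t: 15.65
tcp_pos: [0.5867, 0.0285, 0.2578]
tool_rot: [0.887, -0.461, 0.002, -0.001]
ft_force: [0.0, -0.4, -0.1]
opening: 0.0855
finger_force: 0.0
```

```bash
python3 st.py; python3 - <<'E'
from h import *
w=read_camera("wrist");b=read_camera("side")
b=cv2.resize(b[110:290,190:360],(396,420),interpolation=cv2.INTER_CUBIC); w=w[:,100:500]
cv2.imwrite("pics/f.png",np.hstack([w,b])[:,:,::-1])
E
```

```text
15.65 [0.5867 0.0285 0.2578] xang -54.965978652932925 F [ 0.0203 -0.398  -0.0888] T [ 0.0333 -0.0287 -0.0047] q7 -2.407714539361891 0.08546897343049213 0.0
jig x of knob -0.0626793146928862
```

View pics/f.png

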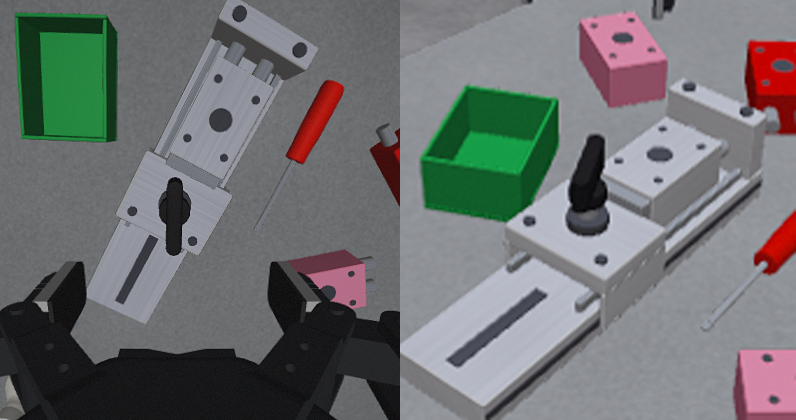

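```bash
python3 - <<'E'
from h import *
np.set_printoptions(precision=4,suppress=True)
i=read_camera("wrist")
a=(onz("wrist",(232,211),.064)+onz("wrist",(293,241),.064))/2
s=(onz("wrist",(340,13),.09)+onz("wrist",(400,50),.09))/2
h=onz("wrist",(320.5,120),.078)
u=np.array([-.125,.992]);print('bolts-stop (want ~.2055)',(a-s)[:2]@u,'hole-stop',(h-s)[:2]@u)
c=i[0:210,230:440];cv2.imwrite("pics/g.png",cv2.resize(c,(600,600),interpolation=cv2.INTER_CUBIC)[:,:,::-1])
E
```

```text
bolts-stop (want ~.2055) 0.2038268733279045 hole-stop 0.08223133187786327
```

View pics/g.png

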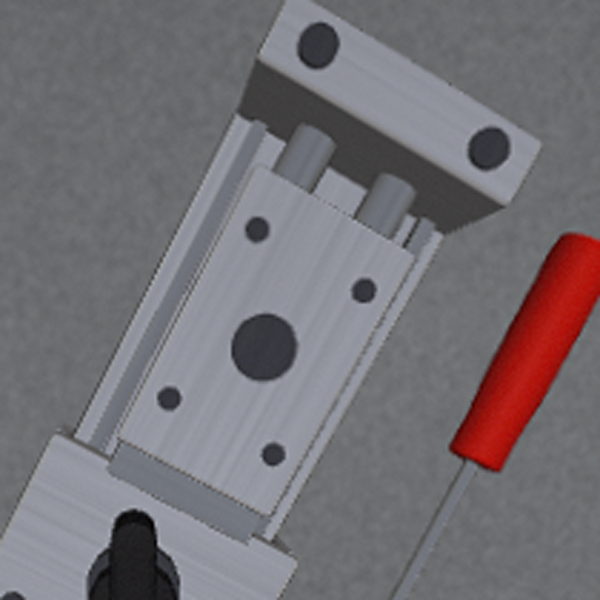

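The rods meet the end stop, the jaw lies flush on the workpiece, and the measured distances match home within about 2 mm. Handing in.

```bash
python3 -c "
from cell import bot
print(bot.hand_in())"
```

```text
the job is handed in; nothing more can be done
None
```

I freed the clamp, slid the carriage up until the workpiece sat against the end stop with no visible gap, then screwed the knob down about 2.6 rad past its starting nip and let go. The job is handed in, but the judge returned no result.

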